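# Let the cells out of the lever hopper into the tray

### The arm

A 6-joint arm with a two-finger parallel gripper is mounted at the origin on a cart in front of the work surface, level with it; the furniture and walls round the work are solid. World frame = base frame: x ahead of the robot, y to its left, z up, the work surface at z = 0. Lengths are in m, angles in rad, forces in N, time in s.
With the tool pointing down it reaches from about 0.3 to 0.75 m from the base axis. Payload 8.5 kg.
Tool frame: the origin (TCP) lies midway between the tips of the shut fingers; the grasp point (between the pads) lies robot.grip_point_offset behind it (robot.grip_point_offset is the distance from the TCP to the grasp point, in m); z points along the fingers, y is the line along which they close (so a half turn about z gives the same grasp; the last joint's range is limited). The gripper opens to 85 mm and grips with 20 to 120 N. Pads are 22 mm wide; open, the fingers measure 114 mm over their backs; the gripper's body (76 mm by 85 mm) begins 54 mm behind the grasp point. The pads swing forward as they close: fully open they stand 13 mm farther back than shut.
Start: joints at [-1.385, 0.381, 1.297, -0, 1.464, -0.215], TCP at [0.215, -0.506, 0.231] pointing down, gripper open.
Joint ranges: [-3.11, 3.11], [-0.89, 2.33], [0.22, 2.48], [-1.42, 4.56], [0.17, 2.85], [-2.88, 2.88]. Speed limits (rad/s): [2.39, 2.39, 3.14, 3.14, 3.14, 3.14].

### API

Orientations are given as a 3x3 rotation matrix whose columns are the frame's x, y, z axes.
In Python, from bench import robot gives the robot as it stands.
- The arm moves only by the tool drive_tool, never from a script. Its argument "commands" is a list of rows, each a list of 7 numbers: the finger opening in m, from 0 to 0.0854, then the shift along the tool's x, y, z in m, then the turn, a rotation vector about the tool's x, y, z in degrees. A call has 1 to 20 rows; each row shifts and turns the commanded pose from where the row before left it, along the tool's axes as they then stand; what a row does not reach is not made up. A row lasts 1/12 s, in which the tool goes at most 41.7 mm and 7.16 degrees, less where a joint would pass 70% of its speed; a pose out of reach is approached as far as the arm can. A call is refused whole if a number of a shift passes 0.0417 or a number of a turn 7.16, either way. A call with a gripper value outside its range is refused whole. The fingers move at their own pace and stop on an object; the grip force is fixed at half the most. Time passes only in rows, so rows that do not move let the fingers close. It gives the time, the measured TCP pose, the force, the opening and the grip force at its end, in the units of the state.
- robot.get_obs(): the state, without advancing time (a new reading comes with each control period).
- robot.camera(name): name is "scene" or "top" or "wrist"; returns a dict with "image" (480x640x3 uint8, blue, green, red), "fx", "fy", "cx", "cy" (pixels), "rvec" (rotation vector, rad) and "tvec" (3), from world to camera coordinates, as OpenCV has them; the wrist camera has in their place "mount" (4x4, takes a point from camera to tool coordinates, whose origin is the TCP and whose axes are the flange's). Camera axes: x right, y down, z forward; pixel columns grow to the right and rows downward; lengths in m; the calibration is good to about 2 mm. The wrist camera is an equidistant fisheye: a pixel r from the principal point sees the ray r / f radians off the axis. A picture is of the moment at which its call begins: read the wrist's pose just before it. There is no depth.
- robot.hand_in(): hands the job in; it is judged then, once.
The state is a dict: "time": time; "joint_pos": joint angles; "joint_velocities": joint speeds; "joint_efforts": joint torques, N m; "tool_pos": TCP position; "tool_rot": TCP orientation; "wrist_force": force on the tool from outside, world axes, zero at the start; "wrist_torque": the same for the moment, N m; "width": finger opening in m; "finger_force": force on a finger pad.
Only numpy, scipy, OpenCV 4.12 (cv2) and the standard library are available. Lean on these libraries where they do the work, as an engineer would, in place of code of your own. Each camera call takes 0.05 s, during which the arm holds its last target. There are 200 camera calls.

### The job

Nothing is to be picked up, only pushed and pressed with the fingertips: push the small metal tray along the desk between the guide rails until it stands fully home against the front of the cell hopper, then press the hopper's side lever all the way down, so that its lid lifts, and keep it down until all three round cells have rolled out into the tray. Then let the lever come up slowly, over two seconds or more, so that the lid goes down without slamming, and leave it fully shut and the tray still home. Move the lid by its lever only, do not touch the cells, and leave the other things where they are.

Things in the scene. Friction and masses are not known exactly. Their poses are not given: they have to be found in the camera images.
- hopper: Grey sheet-steel gravity hopper for round cells, screwed down: 125 long (x -17 to 108 mm), 73 wide, 126 high; foot 122 wide, to x = 125; windows in the cheeks. Origin on the desk under the middle of its front panel. Its -x axis points out of the outlet to where the tray comes from, so the tray is pushed along +x; +y is the lever's side; z up
- tray_stop (a point): Middle of the front panel's foot on the desk, the flat stop for the tray (= the hopper's origin). Two guide rails, 14 high and 116 apart inside, run along the desk from it to x = -50 mm and flare to about 135 apart at x = -84 mm. The outlet lip, 46 mm above the desk, stands out 14 mm over the wall of a tray that is home
- tray: Loose square aluminium tray, open top, ribbed black liner, 100 x 100 x 38 high, walls 2.5, 0.4 to 0.65 kg, slides with 4 to 8 N. Origin at the centre of its underside, axes roughly like the hopper's. Starts 45 to 85 mm short of home, up to 6 mm off the middle line, turned up to 0.1 rad. Home: its wall touches the stop, its origin at x = -50 mm, y = 0 in the hopper's frame
- lever_pad (a point): Middle of the top face of the black ribbed rubber pad (32 x 44) at the end of the hopper's side lever; with the lever up it stands at x = -46, y = +97, z = 103 mm in the hopper's frame, with the lever fully down at about z = 59 mm. The pad's middle is 57 mm from the lid's edge; the shut lid spans y -40 to +40
- lever_pivot (a point): Point on the lever's level pivot axis (which runs along the hopper's y), abreast of the pad: x = 50, y = 97, z = 75 mm in the hopper's frame; the pad swings about it at a radius of 100 mm
- lever (a joint): Angle of the lever: 0 up (lid shut), 0.44 rad fully down at its stop. No spring: only the lid's weight, 2.5 to 5.5 N at the pad, brings it up again, following the fingertips
- lid (a joint): Angle of the bare-metal lid about the hinge at the top of its back edge, driven by the lever through a push rod: 0 shut, about 0.58 rad with the lever fully down. Released from there it slams; easing it down over two seconds is about 0.3 rad/s
- lid_front (a point): Lower edge of the lid's front flap, which dams the outlet; about 53 mm above the desk when shut
- cell1: Round grey cell with metal ends, diameter 18, length 65, 45 g, the first behind the flap. Origin at its middle, y along its axis. Rolls down the hopper's floor, which slopes 12 degrees, once the flap is up
- cell2: Like cell1, the second in the row
- cell3: Like cell1, the third in the row
- carton: White carton 100 x 60 x 42, a bystander beyond the tray; origin at the centre of its underside
- spool: Spool of solder wire, 62 x 84 x 42, a bystander; origin at the centre of its underside
- blue_pliers: Small flat-nosed pliers with blue handles, 118 x 38 x 11, a bystander lying on the desk; origin at the centre of its underside

How it is judged:
On the way, in this order (a step that is already met when the one before it is completed fails the run):
1. the tray stands home against the hopper's front (x of tray in the frame of hopper above -0.056 m and y of tray in the frame of hopper between -0.01 and 0.01 m and angle between the x axis of tray and the x axis of hopper, either way round below 0.14 rad), for 0.2 s.
2. the lever is held fully down until all three cells lie in the tray (all of step 1 and value of joint lever above 0.38 rad and x of cell1 in the frame of tray between -0.045 and 0.045 m and y of cell1 in the frame of tray between -0.045 and 0.045 m and z of cell1 in the frame of tray between 0.005 and 0.036 m and x of cell2 in the frame of tray between -0.045 and 0.045 m and y of cell2 in the frame of tray between -0.045 and 0.045 m and z of cell2 in the frame of tray between 0.005 and 0.036 m and x of cell3 in the frame of tray between -0.045 and 0.045 m and y of cell3 in the frame of tray between -0.045 and 0.045 m and z of cell3 in the frame of tray between 0.005 and 0.036 m), for 0.3 s.
At the end, for the whole second after the job is handed in: Tray home (within 6 mm of the stop, 10 mm of the middle line and 0.14 rad of square), all three cells lying inside it at rest, the lid shut and the lever up (each within 0.03 rad) (all of step 1 and value of joint each of lid, lever below 0.03 rad and x of cell1 in the frame of tray between -0.045 and 0.045 m and y of cell1 in the frame of tray between -0.045 and 0.045 m and z of cell1 in the frame of tray between 0.005 and 0.036 m and x of cell2 in the frame of tray between -0.045 and 0.045 m and y of cell2 in the frame of tray between -0.045 and 0.045 m and z of cell2 in the frame of tray between 0.005 and 0.036 m and x of cell3 in the frame of tray between -0.045 and 0.045 m and y of cell3 in the frame of tray between -0.045 and 0.045 m and z of cell3 in the frame of tray between 0.005 and 0.036 m and linear speed of each of cell1, cell2, cell3 below 0.05 m/s and linear speed of tray below 0.02 m/s); the robot touches nothing.
It fails at once if the lid slams: it falls faster than 2 rad/s (velocity of joint lid below -2 rad/s).
It fails at once if the lid is pushed by hand rather than by its lever (contact force between any of the fingers, the arm and lid above 1 N).
It fails at once if the tray is lifted or tipped (height (world z) of tray above 0.012 m or angle between tray's own z axis and vertical above 0.2 rad).
It fails at once if a cell is handled or lifted (contact force between the fingers and cell1 above 0.5 N or contact force between the fingers and cell2 above 0.5 N or contact force between the fingers and cell3 above 0.5 N or height (world z) of any of cell1, cell2, cell3 above 0.1 m).
It fails at once if a bystander is shifted (distance of any of carton, spool, blue_pliers from where it was at the start of the episode above 0.02 m).
It also fails if it takes over 54 s, if anything falls off the work surface, if the arm or the gripper's body presses on something with over 40 N, if the wrist force passes 120 N, or if a joint passes its speed limit or range.

## Working session

There is one attempt and no reset: what is moved stays moved. The work goes in short steps, Python scripts to look and compute and a tool call to move; the robot and the scene stay as the last step left them, time stands still between calls to the robot, and variables do not carry over. Pictures are saved under pics/ and viewed, at most 10 in all, crops included, and the job is handed in when it is done.

Besides the shell and the picture viewer there is one more tool, called after "Request:" as name(argument=value, ...) on one line, values as JSON. drive_tool: Moves the arm, as the interface text tells. Its arguments: {"type":"object","properties":{"commands":{"type":"array","items":{"type":"array","items":{"type":"number"}}}},"required":["commands"]}

```bash
mkdir -p pics; python3 - <<'E'
from bench import robot
import cv2
o=robot.get_obs();print({k:o[k] for k in('time','tool_pos','tool_rot','width','wrist_force')},robot.grip_point_offset)
for n in('scene','top'):
    c=robot.camera(n);cv2.imwrite(f'pics/{n}1.png',c['image']);print(n,{k:v for k,v in c.items() if k!='image'})
E
```

```text
{'time': 0.0, 'tool_pos': array([ 0.21452029, -0.50610868,  0.23070336]), 'tool_rot': array([[ 9.20760045e-01,  3.90129285e-01, -2.84324312e-04],
       [ 3.90129259e-01, -9.20758903e-01,  1.48450245e-03],
       [ 3.17353736e-04, -1.47779377e-03, -9.99998858e-01]]), 'width': 0.08527309758192851, 'wrist_force': array([-0.35554177,  0.08597157,  0.65787601])} 0.0187
scene {'fx': 468.49570646212413, 'fy': 468.49570646212413, 'cx': 324.4176745030511, 'cy': 236.31122068483066, 'rvec': array([ 0.76038405, -2.32461965,  1.43447622]), 'tvec': array([0.44677656, 0.26582177, 0.59697915])}
top {'fx': 489.91955700642353, 'fy': 489.91955700642353, 'cx': 322.4448212495052, 'cy': 235.50197797761987, 'rvec': array([ 2.12277081, -2.14353725,  0.20862534]), 'tvec': array([-0.00635034,  0.6005741 ,  0.8992723 ])}
```

View pics/top1.png

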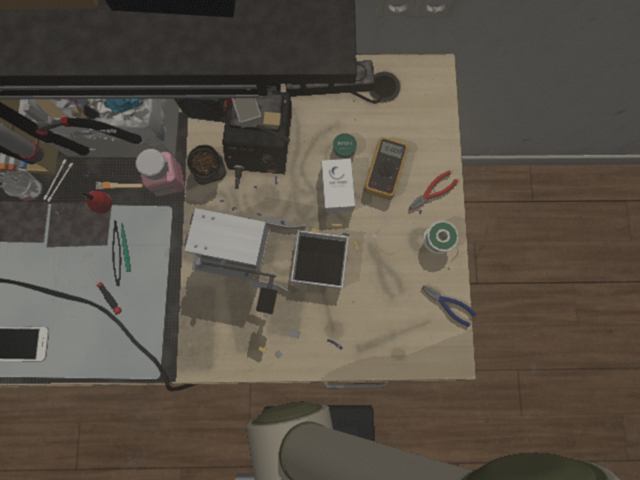

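View pics/scene1.png

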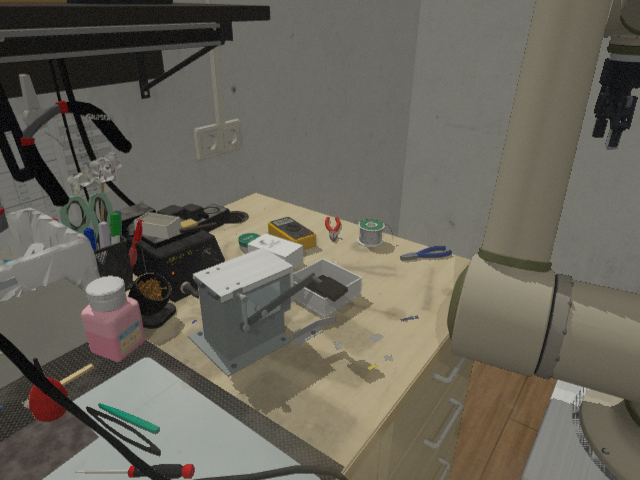

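The top view shows the hopper around (228,240), its outlet to the right. The lever pad is at (267,300), the tray at (320,258), the carton at (338,183), and the spool and pliers on the right. I'll enlarge the working area.

```bash
python3 - <<'E'
import cv2
i=cv2.imread('pics/top1.png')[195:325,175:365]
cv2.imwrite('pics/top1c.png',cv2.resize(i,None,fx=4,fy=4,interpolation=cv2.INTER_CUBIC))
E
```

```text
(no output)
```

View pics/top1c.png

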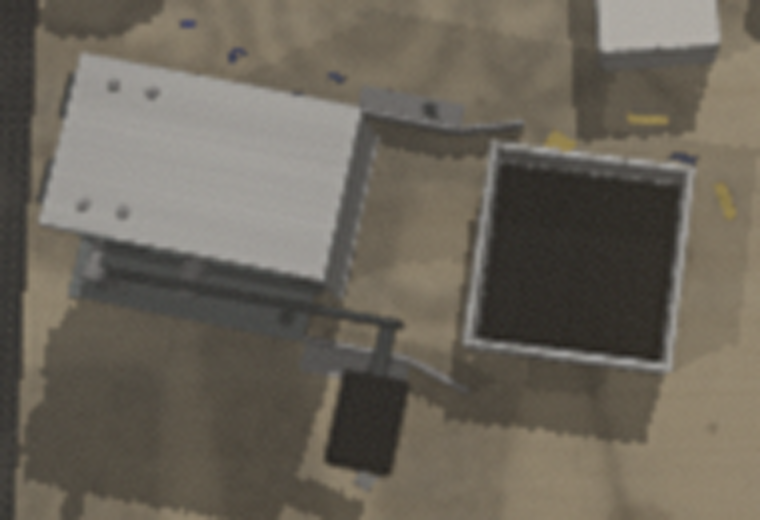

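```bash
cat > h.py <<'E'
import numpy as np,cv2
from scipy.optimize import least_squares
C=dict(fx=489.91955700642353,cx=322.4448212495052,cy=235.50197797761987,rvec=np.array([2.12277081,-2.14353725,0.20862534]),tvec=np.array([-0.00635034,0.6005741,0.8992723]))
R=cv2.Rodrigues(C['rvec'])[0]
def ray(p,z,crop=None):
    u,v=p
    if crop: u=crop[0]+(u+.5)/crop[2]-.5; v=crop[1]+(v+.5)/crop[2]-.5
    d=R.T@np.array([(u-C['cx'])/C['fx'],(v-C['cy'])/C['fx'],1]);o=-R.T@C['tvec']
    return o+d*(z-o[2])/d[2]
def fit(body,world,x0):
    body=np.array(body);world=np.array(world)[:,:2]
    def T(q):
        c,s=np.cos(q[2]),np.sin(q[2]);return body@np.array([[c,s],[-s,c]])+q[:2]
    r=least_squares(lambda q:(T(q)-world).ravel(),x0);return r.x,1e3*(T(r.x)-world)
E
python3 - <<'E'
from h import *
np.set_printoptions(precision=4,suppress=True)
k=(175,195,4)
t=[ray(p,.038,k) for p in((493,142),(692,166),(669,369),(465,343))]
q,e=fit([(.05,-.05),(-.05,-.05),(-.05,.05),(.05,.05)],t,[.4,0,1.5]);print('tray',q,e.tolist())
pad=[ray(p,.103,k) for p in((347,372),(409,380),(391,474),(325,463))]
lid=[ray(p,.126,k) for p in((80,53),(362,107),(326,283),(40,224))];print('lid',np.array(lid));print('padc',np.mean(pad,0),'pad',np.array(pad))
rail=[ray((521,124),.014,k),ray((465,388),.014,k)]
h,e=fit([(-.046,.097),(-.084,-.0675),(-.084,.0675)],[np.mean(pad,0)]+rail,[.4,.1,1.5]);print('hop',h,e.tolist())
def inv(w):
    c,s=np.cos(h[2]),np.sin(h[2]);return (np.array(w)[:,:2]-h[:2])@np.array([[c,-s],[s,c]])
print('lid in hop',inv(lid));print('tray in hop',inv([q[:2]]),q[2]-h[2])
E
```

```text
tray [ 0.5584 -0.0063  1.4368] [[-0.16918554011080555, 0.3702976033437763], [-0.5933226614973641, -0.21705833828072896], [0.5037941278404068, -0.07325385228829084], [0.2587140737676519, -0.07998541277476345]]
lid [[0.6402 0.2198 0.126 ]
 [0.6142 0.0921 0.126 ]
 [0.5345 0.1072 0.126 ]
 [0.5621 0.2347 0.126 ]]
padc [0.4742 0.0903 0.103 ] pad [[0.4968 0.1    0.103 ]
 [0.4929 0.072  0.103 ]
 [0.451  0.0798 0.103 ]
 [0.4562 0.1094 0.103 ]]
hop [0.5781 0.1185 1.377 ] [[-0.162200081797792, 1.7538367328031046], [-0.48759088494843006, 0.3294389284832083], [0.6497909667474433, -2.0832756612845573]]
lid in hop [[ 0.1114 -0.0415]
 [-0.019  -0.0405]
 [-0.0195  0.0406]
 [ 0.111   0.0381]]
tray in hop [[-0.1263 -0.0047]] 0.05980930297838105
```

The fit residuals are about 2 mm. The hopper is at (0.578, 0.1185) with yaw 1.377, and the tray is 76 mm short, 5 mm off the middle line and turned 0.06 rad. I'll turn the tool so that tool x lies along the hopper's x.

Request:
drive_tool(commands=[[0.06,0,0,0.009,0,0,-7],[0.06,0,0,0.009,0,0,-7],[0.06,0,0,0.009,0,0,-7],[0.06,0,0,0.009,0,0,-7],[0.06,0,0,0.009,0,0,-7],[0.06,0,0,0.009,0,0,-7],[0.06,0,0,0.009,0,0,-7],[0.06,0,0,0.009,0,0,-7],[0.06,0,0,0,0,0,0],[0.06,0,0,0,0,0,0]])

```text
time: 0.93
tool_pos: [0.2145, -0.5062, 0.159]
tool_rot: [[0.195, 0.981, -0.0], [0.981, -0.195, 0.001], [0.001, -0.0, -1.0]]
wrist_force: [-0.4, 0.0, -0.4]
width: 0.06
finger_force: 0.0
```

```bash
cat >> h.py <<'E'
H=np.array([.5781,.1185]);U=np.array([np.cos(1.377),np.sin(1.377)]);V=np.array([-U[1],U[0]])
def inh(p): d=np.array(p)[:2]-H; return np.array([d@U,d@V,p[2] if len(p)>2 else 0])
def st():
    from bench import robot
    o=robot.get_obs();Rt=o['tool_rot']
    print('t',o['time'],'hop mm',1e3*inh(o['tool_pos']).round(4),'yaw err deg',np.degrees(np.arctan2(Rt[1,0],Rt[0,0])-1.377).round(2),'z',Rt[:,2].round(3),'F',np.round(o['wrist_force'],2),'w',round(o['width'],4),'q',np.round(o['joint_pos'],2))
    return o
E
python3 - <<'E'
from h import *
from bench import robot
o=st();Rt=o['tool_rot'];tgt=np.r_[H-.205*U-.004*V,o['tool_pos'][2]]
print('tool shift',Rt.T@(tgt-o['tool_pos']))
for n,p in(('spool',(440,240)),('pliers',(450,305)),('pl tip',(423,288))):print(n,ray(p,.03))
print(robot.camera('wrist')['mount'].round(3))
E
```

```text
t 0.9333 hop mm [-683.   236.5  159. ] yaw err deg -0.14 z [-0.     0.001 -1.   ] F [-0.44  0.01 -0.37] w 0.06 q [-1.39  0.44  1.42  0.    1.28 -1.19]
tool shift [4.78609354e-01 2.39261877e-01 4.56799566e-04]
spool [ 0.59381018 -0.24768572  0.03      ]
pliers [ 0.46480856 -0.26029731  0.03      ]
pl tip [ 0.49843797 -0.20898558  0.03      ]
[[ 0.    -0.954 -0.299  0.078]
 [ 1.     0.    -0.     0.002]
 [ 0.    -0.299  0.954 -0.142]
 [ 0.     0.     0.     1.   ]]
```

Request:
drive_tool(commands=[[0.06,0.0342,0.0171,0,0,0,0],[0.06,0.0342,0.0171,0,0,0,0],[0.06,0.0342,0.0171,0,0,0,0],[0.06,0.0342,0.0171,0,0,0,0],[0.06,0.0342,0.0171,0,0,0,0],[0.06,0.0342,0.0171,0,0,0,0],[0.06,0.0342,0.0171,0,0,0,0],[0.06,0.0342,0.0171,0,0,0,0],[0.06,0.0342,0.0171,0,0,0,0],[0.06,0.0342,0.0171,0,0,0,0],[0.06,0.0342,0.0171,0,0,0,0],[0.06,0.0342,0.0171,0,0,0,0],[0.06,0.0342,0.0171,0,0,0,0],[0.06,0.034,0.017,0,0,0,0],[0.06,0,0,0,0,6,0],[0.06,0,0,0,0,6,0],[0.06,0,0,0,0,0,0]])

```text
time: 2.4
tool_pos: [0.5415, -0.0831, 0.1595]
tool_rot: [[0.19, 0.981, 0.041], [0.959, -0.195, 0.207], [0.211, 0.0, -0.977]]
wrist_force: [-0.4, -0.6, -1.1]
width: 0.0599
finger_force: 0.0
```

```bash
python3 - <<'E'
from h import *
o=st();Rt=o['tool_rot']
print('down 140mm',Rt.T@[0,0,-.140],'push 10mm',Rt.T@np.r_[.01*U,0])
E
```

```text
t 2.4 hop mm [-204.9   -2.9  159.5] yaw err deg -0.11 z [ 0.041  0.207 -0.977] F [-0.36 -0.57 -1.07] w 0.0599 q [-0.47  0.45  1.43  0.21  1.33 -0.33]
down 140mm [-2.96030973e-02 -1.13278230e-05  1.36834413e-01] push 10mm [ 9.77386746e-03 -1.99927843e-05  2.11450115e-03]
```

Request:
drive_tool(commands=[[0.06,-0.0037,0,0.0171,0,0,0],[0.06,-0.0037,0,0.0171,0,0,0],[0.06,-0.0037,0,0.0171,0,0,0],[0.06,-0.0037,0,0.0171,0,0,0],[0.06,-0.0037,0,0.0171,0,0,0],[0.06,-0.0037,0,0.0171,0,0,0],[0.06,-0.0037,0,0.0171,0,0,0],[0.06,-0.0037,0,0.0171,0,0,0],[0.06,0.0049,0,0.00106,0,0,0],[0.06,0.0049,0,0.00106,0,0,0],[0.06,0.0049,0,0.00106,0,0,0],[0.06,0.0049,0,0.00106,0,0,0],[0.06,0.0049,0,0.00106,0,0,0],[0.06,0.0049,0,0.00106,0,0,0],[0.06,0.0049,0,0.00106,0,0,0],[0.06,0.0049,0,0.00106,0,0,0],[0.06,0.0049,0,0.00106,0,0,0],[0.06,0.0049,0,0.00106,0,0,0]])

```text
time: 3.9
tool_pos: [0.5509, -0.0335, 0.0194]
tool_rot: [[0.187, 0.981, 0.041], [0.96, -0.192, 0.204], [0.208, 0.001, -0.978]]
wrist_force: [-0.8, -5.3, 3.2]
width: 0.0602
finger_force: 2.4
```

```bash
python3 - <<'E'
from h import *
import h
from bench import robot
st()
i=robot.camera('top')['image'];cv2.imwrite('pics/top2.png',cv2.resize(i[195:325,175:365],None,fx=4,fy=4,interpolation=cv2.INTER_CUBIC))
E
```

```text
t 3.9 hop mm [-154.4   -2.6   19.4] yaw err deg 0.06 z [ 0.041  0.204 -0.978] F [-0.85 -5.26  3.25] w 0.0602 q [-0.37  0.63  1.59  0.25  0.98 -0.33]
```

View pics/top2.png

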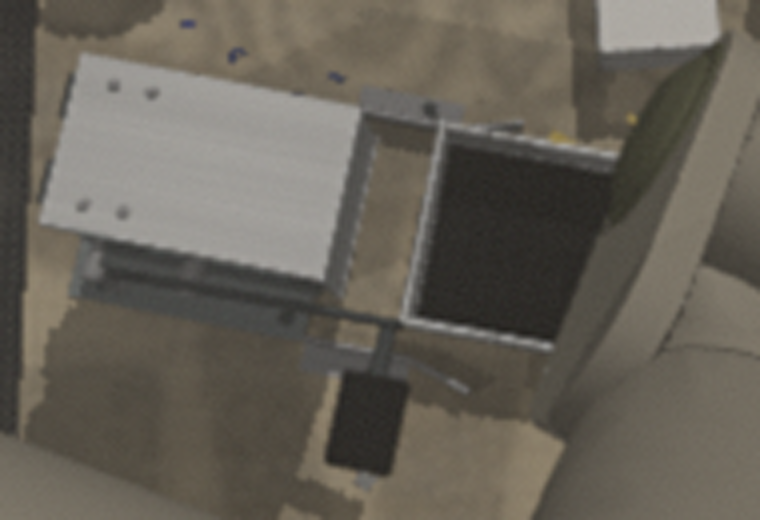

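The tray is moving and squaring up; its front corners are now at crop (441,122) and (404,321).

```bash
python3 - <<'E'
from h import *
a=[inh(ray(p,.038,(175,195,4))) for p in((441,122),(404,321))]
print(np.round(a,4))
E
```

```text
[[-0.0464 -0.057   0.038 ]
 [-0.0481  0.0434  0.038 ]]
```

Request:
drive_tool(commands=[[0.06,0.0049,-0.0005,0.00106,0,0,0],[0.06,0.0049,-0.0005,0.00106,0,0,0],[0.06,0.0049,-0.0005,0.00106,0,0,0],[0.06,0.0049,-0.0005,0.00106,0,0,0],[0.06,0.0049,-0.0005,0.00106,0,0,0],[0.06,0.0049,-0.0005,0.00106,0,0,0],[0.06,0.0049,-0.0005,0.00106,0,0,0],[0.06,0.0049,-0.0005,0.00106,0,0,0],[0.06,0.0025,0,0.0005,0,0,0],[0.06,0.0025,0,0.0005,0,0,0]])

```text
time: 4.78
tool_pos: [0.5551, 0.0119, 0.019]
tool_rot: [[0.187, 0.982, 0.039], [0.96, -0.191, 0.204], [0.208, -0.001, -0.978]]
wrist_force: [-1.4, -4.5, 3.5]
width: 0.0604
finger_force: 2.2
```

Request:
drive_tool(commands=[[0.06,0.002,0,0.0004,0,0,0],[0.06,0,0,0,0,0,0]])

```text
time: 4.95
tool_pos: [0.5553, 0.0126, 0.019]
tool_rot: [[0.187, 0.982, 0.039], [0.961, -0.191, 0.202], [0.206, -0.001, -0.979]]
wrist_force: [-3.9, -10.3, 3.9]
width: 0.0597
finger_force: 5.3
```

Request:
drive_tool(commands=[[0.06,0.002,0,0.0004,0,0,0],[0.06,0.002,0,0.0004,0,0,0],[0.06,0,0,0,0,0,0],[0.06,0,0,0,0,0,0]])

```text
time: 5.28
tool_pos: [0.5554, 0.0131, 0.019]
tool_rot: [[0.187, 0.982, 0.038], [0.962, -0.191, 0.197], [0.201, -0.001, -0.98]]
wrist_force: [-13.1, -31.8, 9.2]
width: 0.0602
finger_force: 16.6
```

```bash
python3 - <<'E'
from h import *
from bench import robot
st()
i=robot.camera('top')['image'];cv2.imwrite('pics/top3.png',cv2.resize(i[195:325,175:365],None,fx=4,fy=4,interpolation=cv2.INTER_CUBIC))
E
```

```text
t 5.2833 hop mm [-107.8    2.    19. ] yaw err deg 0.09 z [ 0.038  0.197 -0.98 ] F [-13.13 -31.84   9.16] w 0.0602 q [-0.29  0.63  1.59  0.25  0.96 -0.24]
```

View pics/top3.png

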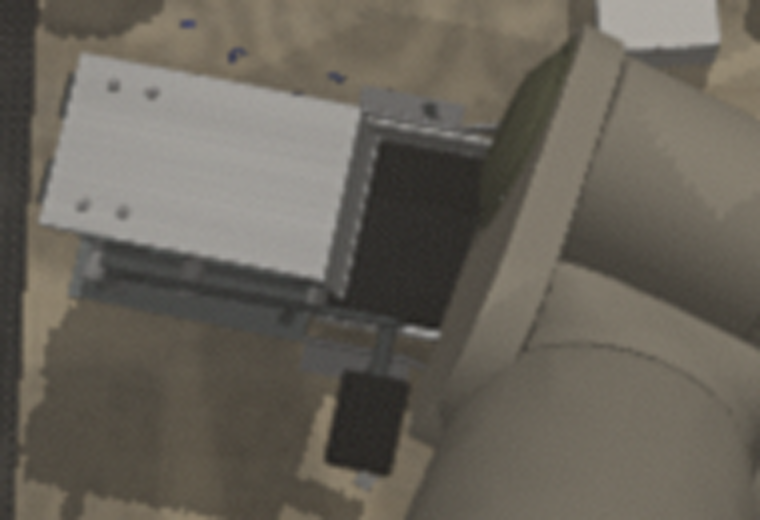

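The tray is home: the front wall is under the lip and the force rose to 32 N at the stop. Now back off, lift, untilt and close the fingers.

Request:
drive_tool(commands=[[0.06,-0.0049,0,-0.001,0,0,0],[0.06,-0.0098,0,-0.0021,0,0,0],[0.06,-0.0147,0,-0.0031,0,0,0],[0.06,0.0037,0,-0.0171,0,0,0],[0.06,0.0037,0,-0.0171,0,0,0],[0.06,0.0037,0,-0.0171,0,0,0],[0.06,0.0037,0,-0.0171,0,0,0],[0.06,0.0037,0,-0.0171,0,0,0],[0.0,0.0037,0,-0.0171,0,0,0],[0.0,0.0037,0,-0.0171,0,0,0],[0.0,0.0037,0,-0.0171,0,0,0],[0.0,0,0,0,0,-6,0],[0.0,0,0,0,0,-6,0],[0,0,0,0,0,0,0]])

```text
time: 6.5
tool_pos: [0.5507, -0.0096, 0.1592]
tool_rot: [[0.188, 0.982, -0.001], [0.982, -0.188, -0.003], [-0.003, -0.0, -1.0]]
wrist_force: [0.2, 0.3, 0.1]
width: 0.0003
finger_force: 0.0
```

```bash
python3 - <<'E'
from h import *
from bench import robot
o=st();print(o['tool_rot'].T@(np.r_[H-.047*U+.102*V,.125]-o['tool_pos']))
i=robot.camera('top')['image'];cv2.imwrite('pics/top4.png',cv2.resize(i[195:325,175:365],None,fx=4,fy=4,interpolation=cv2.INTER_CUBIC))
E
```

```text
t 6.5 hop mm [-131.     2.2  159.2] yaw err deg 0.24 z [-0.001 -0.003 -1.   ] F [0.21 0.32 0.08] w 0.0003 q [-0.23  0.44  1.41 -0.    1.28 -0.04]
[ 0.08447365 -0.09940267  0.03397407]
```

View pics/top4.png

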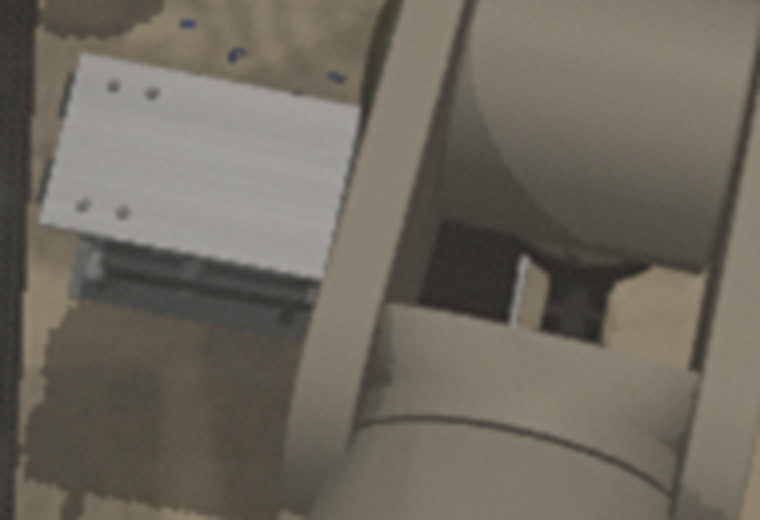

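Request:
drive_tool(commands=[[0,0.021,-0.0249,0,0,0,0],[0,0.021,-0.0249,0,0,0,0],[0,0.021,-0.0248,0,0,0,0],[0,0.021,-0.0248,0,0,0,0],[0,0,0,0.017,0,0,0],[0,0,0,0.017,0,0,0],[0,0,0,0.012,0,0,0],[0,0,0,0,0,0,0]])

```text
time: 7.22
tool_pos: [0.4678, 0.0899, 0.1108]
tool_rot: [[0.192, 0.981, -0.006], [0.981, -0.192, 0.003], [0.002, -0.006, -1.0]]
wrist_force: [-0.6, 0.1, 0.2]
width: 0.0001
finger_force: 0.0
```

```bash
python3 - <<'E'
from h import *
from bench import robot
st()
cv2.imwrite('pics/sc2.png',robot.camera('scene')['image'])
E
```

```text
t 7.2167 hop mm [-49.3 102.7 110.8] yaw err deg 0.02 z [-0.006  0.003 -1.   ] F [-0.55  0.08  0.16] w 0.0001 q [-0.06  0.39  1.68  0.    1.08  0.13]
```

View pics/sc2.png

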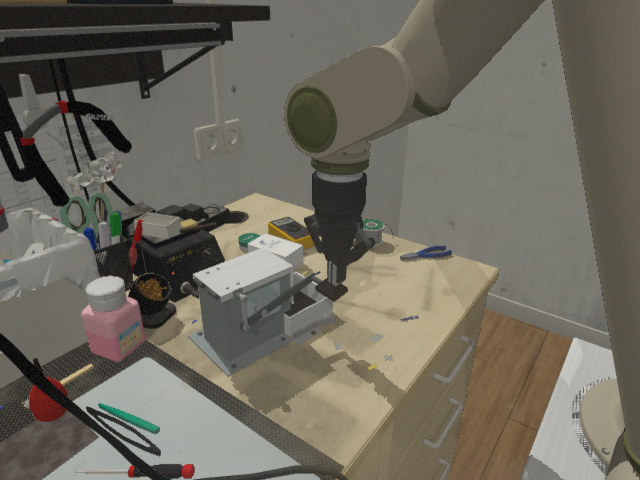

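The tray is home under the lip, the tip is about 8 mm above the pad, and the wrist is well above the hopper. I'll lean the wrist away from the lid by 10°, then press.

Request:
drive_tool(commands=[[0,0.001,0,0,-5,0,0],[0,0.001,0,0,-5,0,0],[0,0,-0.0007,0.0039,0,0,0],[0,0,-0.0007,0.0039,0,0,0],[0,0,-0.0007,0.0039,0,0,0],[0,0,-0.0007,0.0039,0,0,0],[0,0,-0.0007,0.0039,0,0,0]])

```text
time: 7.85
tool_pos: [0.4706, 0.0914, 0.0932]
tool_rot: [[0.192, 0.967, 0.17], [0.981, -0.189, -0.033], [-0.0, 0.174, -0.985]]
wrist_force: [-1.6, -2.0, 6.0]
width: -0.0002
finger_force: 2.4
```

```bash
python3 - <<'E'
from h import *
o=st();print('down10',o['tool_rot'].T@[0,0,-.01])
E
```

```text
t 7.85 hop mm [-47.3 100.3  93.2] yaw err deg 0.05 z [ 0.17  -0.033 -0.985] F [-1.55 -2.02  5.99] w -0.0002 q [-0.04  0.37  1.81 -0.04  0.79  0.18]
down10 [ 1.64308179e-06 -1.73602871e-03  9.84815727e-03]
```

In contact with the pad at 6 N. Pressing on.

Request:
drive_tool(commands=[[0,0,-0.0007,0.0039,0,0,0],[0,0,-0.0007,0.0039,0,0,0],[0,0,-0.0007,0.0039,0,0,0],[0,0,-0.0007,0.0039,0,0,0],[0,0,-0.0007,0.0039,0,0,0],[0,0,-0.0007,0.0039,0,0,0],[0,0,-0.0005,0.003,0,0,0],[0,0,-0.0004,0.002,0,0,0]])

```text
time: 8.52
tool_pos: [0.4705, 0.0917, 0.0643]
tool_rot: [[0.192, 0.966, 0.171], [0.981, -0.189, -0.033], [0.001, 0.175, -0.985]]
wrist_force: [2.8, 0.0, 6.1]
width: 0.0001
finger_force: 2.7
```

Request:
drive_tool(commands=[[0,0,-0.0004,0.002,0,0,0],[0,0,-0.0004,0.002,0,0,0],[0,0,0,0,0,0,0]])

```text
time: 8.77
tool_pos: [0.4707, 0.092, 0.0608]
tool_rot: [[0.192, 0.966, 0.173], [0.981, -0.189, -0.033], [0.001, 0.176, -0.984]]
wrist_force: [1.3, 0.8, 9.3]
width: -0.0001
finger_force: 4.6
```

Request:
drive_tool(commands=[[0,0,-0.0003,0.002,0,0,0],[0,0,-0.0003,0.002,0,0,0],[0,0,0,0,0,0,0],[0,0,0,0,0,0,0],[0,0,0,0,0,0,0],[0,0,0,0,0,0,0],[0,0,0,0,0,0,0],[0,0,0,0,0,0,0],[0,0,0,0,0,0,0],[0,0,0,0,0,0,0],[0,0,0,0,0,0,0],[0,0,0,0,0,0,0]])

```text
time: 9.77
tool_pos: [0.471, 0.0921, 0.0594]
tool_rot: [[0.191, 0.966, 0.176], [0.982, -0.188, -0.033], [0.001, 0.179, -0.984]]
wrist_force: [-11.5, 0.2, 43.8]
width: 0.0001
finger_force: 21.2
```

```bash
python3 - <<'E'
from h import *
from bench import robot
st()
a=robot.camera('scene')['image'][150:370,180:440];b=robot.camera('top')['image'][185:335,170:365]
a=cv2.resize(a,(400,338),interpolation=cv2.INTER_CUBIC);b=cv2.resize(b,(400,338),interpolation=cv2.INTER_CUBIC)
cv2.imwrite('pics/m1.png',np.hstack([a,b]))
E
```

```text
t 9.7667 hop mm [-46.5 100.   59.4] yaw err deg 0.09 z [ 0.176 -0.033 -0.984] F [-11.49   0.22  43.8 ] w 0.0001 q [-0.04  0.43  1.85 -0.04  0.68  0.18]
```

View pics/m1.png

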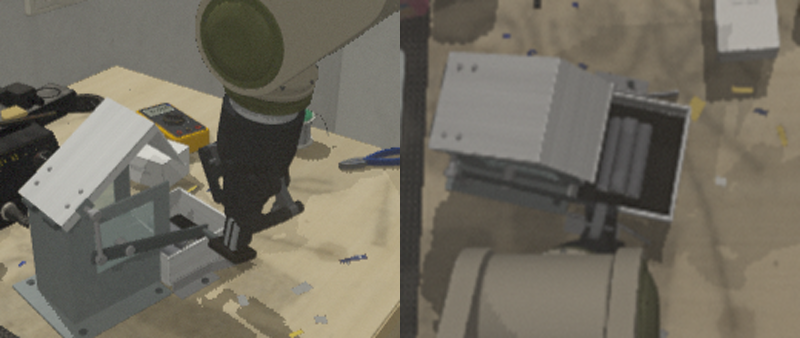

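The lever is at its stop, the lid is wide open, and cells lie in the tray near (610–650,155) in the right half. I'll ease the force a little, hold, and count them.

Request:
drive_tool(commands=[[0,0,0.0002,-0.001,0,0,0],[0,0,0,0,0,0,0],[0,0,0,0,0,0,0],[0,0,0,0,0,0,0],[0,0,0,0,0,0,0],[0,0,0,0,0,0,0],[0,0,0,0,0,0,0],[0,0,0,0,0,0,0]])

```text
time: 10.53
tool_pos: [0.471, 0.0921, 0.0597]
tool_rot: [[0.191, 0.966, 0.175], [0.982, -0.188, -0.033], [0.001, 0.178, -0.984]]
wrist_force: [-8.5, -0.1, 32.7]
width: 0.0004
finger_force: 16.5
```

```bash
python3 - <<'E'
from h import *
from bench import robot
st()
b=robot.camera('top')['image'][220:300,255:345]
cv2.imwrite('pics/m2.png',cv2.convertScaleAbs(cv2.resize(b,None,fx=6,fy=6,interpolation=cv2.INTER_CUBIC),alpha=1.7))
E
```

```text
t 10.5333 hop mm [-46.6 100.   59.7] yaw err deg 0.07 z [ 0.175 -0.033 -0.984] F [-8.45 -0.09 32.67] w 0.0004 q [-0.04  0.43  1.85 -0.04  0.69  0.18]
```

View pics/m2.png

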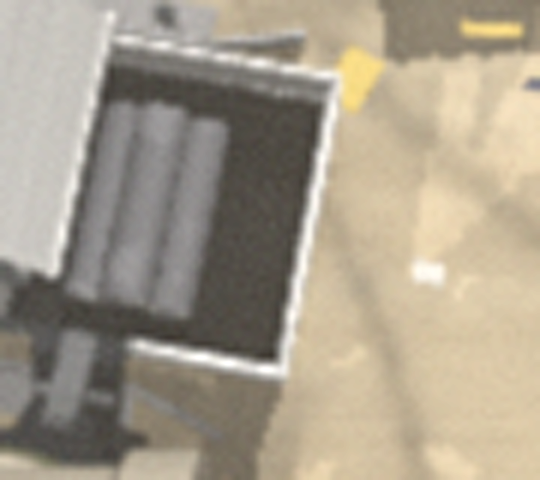

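Three cells lie in the tray side by side, at about x = 105, 150 and 195 in this crop, with the middle one slightly raised. The tray is home. Easing the lever up slowly.

Request:
drive_tool(commands=[[0,0,0.0002,-0.0012,0,0,0],[0,0,0.0002,-0.0012,0,0,0],[0,0,0.0002,-0.0012,0,0,0],[0,0,0.0002,-0.0012,0,0,0],[0,0,0.0002,-0.0012,0,0,0],[0,0,0.0002,-0.0012,0,0,0],[0,0,0.0002,-0.0012,0,0,0],[0,0,0.0002,-0.0012,0,0,0],[0,0,0.0002,-0.0012,0,0,0],[0,0,0.0002,-0.0012,0,0,0],[0,0,0.0002,-0.0012,0,0,0],[0,0,0.0002,-0.0012,0,0,0],[0,0,0.0002,-0.0012,0,0,0],[0,0,0.0002,-0.0012,0,0,0],[0,0,0.0002,-0.0012,0,0,0],[0,0,0.0002,-0.0012,0,0,0],[0,0,0.0002,-0.0012,0,0,0],[0,0,0.0002,-0.0012,0,0,0],[0,0,0.0002,-0.0012,0,0,0],[0,0,0.0002,-0.0012,0,0,0]])

```text
time: 12.25
tool_pos: [0.4693, 0.0921, 0.0817]
tool_rot: [[0.191, 0.967, 0.17], [0.982, -0.189, -0.033], [0.0, 0.174, -0.985]]
wrist_force: [1.7, -0.4, 4.5]
width: 0.0001
finger_force: 2.4
```

Request:
drive_tool(commands=[[0,0,0.0002,-0.0012,0,0,0],[0,0,0.0002,-0.0012,0,0,0],[0,0,0.0002,-0.0012,0,0,0],[0,0,0.0002,-0.0012,0,0,0],[0,0,0.0002,-0.0012,0,0,0],[0,0,0.0002,-0.0012,0,0,0],[0,0,0.0002,-0.0012,0,0,0],[0,0,0.0002,-0.0012,0,0,0],[0,0,0.0002,-0.0012,0,0,0],[0,0,0.0002,-0.0012,0,0,0],[0,0,0.0002,-0.0012,0,0,0],[0,0,0.0002,-0.0012,0,0,0],[0,0,0.0002,-0.0012,0,0,0],[0,0,0.0002,-0.0012,0,0,0],[0,0,0.0002,-0.0012,0,0,0],[0,0,0.0002,-0.0012,0,0,0],[0,0,0.0002,-0.0012,0,0,0],[0,0,0.0002,-0.0012,0,0,0],[0,0,0.0002,-0.0012,0,0,0],[0,0,0.0002,-0.0012,0,0,0]])

```text
time: 13.92
tool_pos: [0.4689, 0.0918, 0.1059]
tool_rot: [[0.191, 0.967, 0.17], [0.982, -0.188, -0.034], [-0.001, 0.173, -0.985]]
wrist_force: [0.5, -0.4, 1.2]
width: 0.0
finger_force: 0.2
```

Request:
drive_tool(commands=[[0,0,0.0002,-0.001,0,0,0],[0,0,0.0002,-0.001,0,0,0],[0,0,0.0002,-0.001,0,0,0],[0,0,0.0002,-0.001,0,0,0],[0,0,0,-0.003,0,0,0],[0,0,0,-0.01,0,0,0],[0,0,0,-0.02,0,0,0],[0,0,0,-0.02,0,0,0],[0,0,0,-0.02,0,0,0],[0,0,0,-0.02,0,0,0],[0,0,-0.03,-0.02,0,0,0],[0,0,-0.03,-0.01,0,0,0],[0,0,-0.03,0,0,0,0],[0,0,0,0,0,0,0],[0,0,0,0,0,0,0]])

```text
time: 15.17
tool_pos: [0.3605, 0.1132, 0.2159]
tool_rot: [[0.191, 0.967, 0.171], [0.982, -0.188, -0.033], [0.0, 0.174, -0.985]]
wrist_force: [0.4, 0.6, 0.3]
width: -0.0002
finger_force: 0.0
```

```bash
python3 - <<'E'
from h import *
from bench import robot
st()
a=robot.camera('scene')['image'][190:370,180:400];b=robot.camera('top')['image'][185:335,170:365]
a=cv2.resize(a,(400,330),interpolation=cv2.INTER_CUBIC);b=cv2.resize(b,(400,330),interpolation=cv2.INTER_CUBIC)
cv2.imwrite('pics/m3.png',cv2.convertScaleAbs(np.hstack([a,b]),alpha=1.4))
E
```

```text
t 15.1667 hop mm [-47.1 212.5 215.9] yaw err deg 0.12 z [ 0.171 -0.033 -0.985] F [0.44 0.57 0.28] w -0.0002 q [ 0.01  0.02  1.84 -0.04  1.11  0.22]
```

View pics/m3.png

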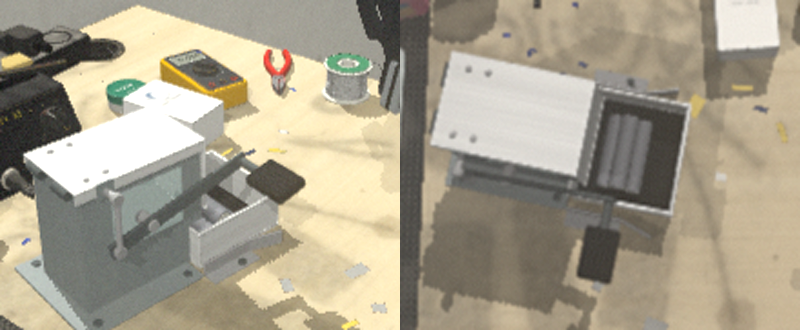

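The lid is shut, the lever is up, the tray is home with all three cells in it, and the robot is clear of everything. Handing in.

```bash
python3 -c "
from bench import robot
print(robot.hand_in())"
```

```text
the job is handed in; nothing more can be done
None
```

I handed the job in at about 15 s of robot time. The last pictures show the tray home with all three cells in it, the lid shut after a slow release of about three seconds, the lever up and the arm clear; no verdict came back.

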